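# Take the twist-lock lid off a food processor whose lock may turn either way

## Robot

A 7-joint arm with a two-finger parallel gripper is mounted at the origin on the work surface. World frame = base frame: x ahead of the robot, y to its left, z up, the work surface at z = 0. Lengths are in m, angles in rad, forces in N, time in s.
With the tool pointing down it reaches from about 0.4 to 0.85 m from the base axis. Payload 10.4 kg.
Tool frame: the origin (TCP) lies midway between the tips of the shut fingers; the grasp point (between the pads) lies 19 mm behind it (ctrl.tcp_to_grasp is the distance from the TCP to the grasp point, in m); z points along the fingers, y is the line along which they close (so a half turn about z gives the same grasp; the last joint's range is limited). The gripper opens to 85 mm and grips with 20 to 120 N. Pads are 22 mm wide; open, the fingers measure 114 mm over their backs; the gripper's body (76 mm by 85 mm) begins 54 mm behind the grasp point. The pads swing forward as they close: fully open they stand 13 mm farther back than shut.
Start: joints at [1.312, 0.332, -0.065, 1.46, 0.022, 1.35, -0.088], TCP at [0.146, -0.608, 0.231] pointing down, gripper open.
Joint ranges: [-2.6, 2.6], [-0.5, 2.12], [-1.47, 1.34], [0.16, 2.42], [-1.27, 4.41], [0.06, 2.06], [-2.6, 2.6]. Speed limits (rad/s): [2.22, 2.22, 2.79, 2.79, 3.14, 3.14, 3.14].

## Interface

Orientations are given as a unit quaternion [x, y, z, w].
In Python, from station import ctrl gives the robot as it stands. The module is installed in compiled form; this text tells all that it offers.
- The arm moves only by the shell command python3 -m pendant 'ROWS' [OPENING] [FORCE]. ROWS is JSON, a list of rows, each an object of numbers: "x", "y", "z": the shift along the tool's x, y, z in cm; "ax", "ay", "az": the turn, a rotation vector about the tool's x, y, z in degrees. In form: [{"x": .., "y": .., "z": .., "ax": .., "ay": .., "az": ..}, ...]. A call has 1 to 20 rows; each row shifts and turns the commanded pose from where the row before left it, along the tool's axes as they then stand; what a row does not reach is not made up. A row lasts 1/8 s, in which the tool goes at most 62.5 mm and 10.7 degrees, less where a joint would pass 70% of its speed; a pose out of reach is approached as far as the arm can. A call with a gripper value outside its range is refused whole. OPENING is the opening, from -1 (shut) to 1 (fully open), set as the call begins (- or left out, the last holds). The fingers move at their own pace and stop on an object; FORCE is the grip in N (left out, the last holds). Time passes only in rows, so rows that do not move let the fingers close. It gives the time, the measured TCP pose, the force, the opening and the grip force at its end, in the units of the state.
- ctrl.sense(): the state, without advancing time (a new reading comes with each control period).
- ctrl.capture(name): name is "scene" or "side" or "wrist"; returns a dict with "color" (480x640x3 uint8, red, green, blue), "range_z" (480x640 float32, m along the optical axis (not along the pixel's ray), 0 where there is no reading), "vfov" (degrees; the focal length in pixels is half the picture's height over the tangent of half this angle, whatever the lens; pixels are square), "cx", "cy" (the principal point, pixels), "position" and "rotation" of the camera in the world. Camera axes: x right, y up, looking along -z (the intrinsics and any distortion apply to the point x, -y, -z); pixel columns grow to the right and rows downward; lengths in m; the calibration is good to about 2 mm. A picture is of the moment at which its call begins.
- ctrl.sign_off(): hands the job in; it is judged then, once.
The state is a dict: "time_s": time; "qpos": joint angles; "joint_vel": joint speeds; "tau": joint torques, N m; "tcp_pos": TCP position; "tcp_rot": TCP orientation; "contact_force": force on the tool from outside, world axes, zero at the start; "wrist_torque": the same for the moment, N m; "width": opening from 0.0 (shut) to 1.0 (fully open); "gripper_force": force on a finger pad.
Only numpy, scipy, OpenCV 4.12 (cv2) and the standard library are available. Lean on these libraries where they do the work, as an engineer would, in place of code of your own. Each camera call takes 0.05 s, during which the arm holds its last target. There are 200 camera calls.

## Task

Open the food processor for cleaning: pull the pusher up out of its feed tube and stand it upright on the steel drain tray, then turn the lid by the feed tube to unlock it, lift it straight off and finish still holding it in the gripper, level and a good 5 cm or more above where it sat, touching nothing else. Makes differ and nothing shows which way this lid unlocks: try it one way, and if it comes to a stop after a few degrees do not force it but turn it the other way. Leave the other things on the table where they are.

Things in the scene. Friction and masses are not known exactly. Their poses are not given: they have to be found in the camera images.
- machine: compact food processor, fixed: round white motor base (152 mm across, 76 mm high, dial on its -x side) carrying a clear bowl 109 mm across whose rim is 155 mm above the table. A white loop handle on the bowl's +y side reaches 108 mm from the axis and stays 18 mm or more below the rim. Origin on the upright axis at table height, z up
- lid: grey lid on the bowl: plate 133 mm across, 4 mm thick, skirt to 16 mm below its underside, and an upright round feed tube (48 mm outside, 40 mm inside) rising 66 mm above the plate, its axis 30 mm from the lid's axis along the lid's +x. Origin on the lid's axis at the plate's underside, z up. 110 to 225 g. At the start it sits locked, its x axis along the machine's x
- tube_mouth (a point): centre of the feed tube's open upper end, fixed on the lid, 70 mm above the lid's origin; 225 mm above the table at the start
- lid_seat (a point): centre of the bowl's rim, 155 mm above the table; the lid's origin lies here while it sits. The lid turns about this upright axis easily, without rising, one way only (varies by start, not visible); the other way it stops hard within 7 degrees: probe it slowly, 12 degrees at most, with a light grip (40 N). Turned 31 to 85 degrees the free way (45 is best) it lifts off
- pusher: white plastic pusher standing loosely in the feed tube: round shaft 36 mm across and 65 mm long, above it a flange 48 mm across and 4 mm thick resting on the tube's rim, above that a round grip 30 mm across, 40 mm high (69 to 109 mm from the foot). Origin at the centre of its foot, z along it to the grip. 60 to 130 g; stands by itself on its foot
- tray: shallow steel drain tray, fixed on the table, 150 mm (its x) by 200 mm (its y) outside, walls 3 mm thick and 17 mm high, inner floor 3 mm above the table. Origin at the centre of its underside
- canister: bystander: small can, 68 mm across, 105 mm high; origin at the centre of its foot
- bowl: bystander: small steel mixing bowl, 124 mm across, 55 mm high; origin at the centre of its foot
- measuring_cup: bystander: white plastic measuring cup with a handle, 80 mm across, 85 mm high; origin at the centre of its foot
- muffin_tin: bystander: dark muffin tin with six green cakes, 185 by 272 mm, 41 mm high; origin at the centre of its underside
There are look-alikes about, which are no part of the job. There is more than one size of the lid; the job needs the larger.

How it is judged:
On the way, in this order (a step that is already met when the one before it is completed fails the run):
1. the pusher is out of the tube and stands upright on the tray, let go, while the lid still sits locked (x of pusher in the frame of tray between -0.072 and 0.072 m and y of pusher in the frame of tray between -0.097 and 0.097 m and z of pusher in the frame of tray between -0.004 and 0.008 m and angle between pusher's own z axis and vertical below 0.15 rad and linear speed of pusher below 0.03 m/s and contact force between the fingers and pusher below 0.1 N and z of lid in the frame of machine below 0.162 m and angle between the x axis of lid and the x axis of machine, either way round below 0.25 rad), for 0.2 s.
2. the lid is turned out of its lugs while it still sits on the bowl (angle between the x axis of lid and the x axis of machine, either way round above 0.5 rad and z of lid in the frame of machine below 0.162 m), for 0.1 s.
At the end, for the whole second after the job is handed in: the lid is held still by the fingers (over 1 N), at least 40 mm above its seat, within 14 degrees of level, touching nothing else; the pusher stands within 9 degrees of upright on the tray's floor, at rest (z of lid in the frame of machine above 0.195 m and angle between lid's own z axis and vertical below 0.25 rad and linear speed of each of lid, pusher below 0.03 m/s and contact force between the fingers and lid above 1 N and contact force between lid and machine below 0.3 N and contact force between lid and tray below 0.3 N and contact force between lid and pusher below 0.3 N and contact force between lid and canister below 0.3 N and contact force between lid and bowl below 0.3 N and contact force between lid and measuring_cup below 0.3 N and contact force between lid and muffin_tin below 0.3 N and x of pusher in the frame of tray between -0.072 and 0.072 m and y of pusher in the frame of tray between -0.097 and 0.097 m and z of pusher in the frame of tray between -0.004 and 0.008 m and angle between pusher's own z axis and vertical below 0.15 rad); the arm keeps its last pose, push and grip.
It fails at once if the lid is wrenched against its lock or its lugs (contact force between lid and machine above 120 N).
It fails at once if the canister is knocked or pushed from its place (distance of canister from where it was at the start of the episode above 0.03 m).
It fails at once if the mixing bowl is knocked or pushed from its place (distance of bowl from where it was at the start of the episode above 0.03 m).
It fails at once if the measuring cup is knocked or pushed from its place (distance of measuring_cup from where it was at the start of the episode above 0.03 m).
It fails at once if the muffin tin is knocked or pushed from its place (distance of muffin_tin from where it was at the start of the episode above 0.03 m).
It also fails if it takes over 64 s, if anything falls off the work surface, if the arm or the gripper's body presses on something with over 40 N, if the wrist force passes 120 N, or if a joint passes its speed limit or range.

## Working session

There is one attempt and no reset: what is moved stays moved. The work goes in short steps, Python scripts to look and compute and a shell command to move; the robot and the scene stay as the last step left them, time stands still between calls to the robot, and variables do not carry over. Pictures are saved under pics/ and viewed, at most 10 in all, crops included, and the job is handed in when it is done.

```bash
ls; mkdir -p pics
cat > h.py <<'E'
import numpy as np, cv2
from station import ctrl
def cap(n,name=None):
    c=ctrl.capture(n)
    if name: cv2.imwrite(f'pics/{name}.png',c['color'][:,:,::-1])
    return c
def pts(c):
    "world points for each pixel from range_z"
    h,w=c['range_z'].shape; f=h/2/np.tan(np.radians(c['vfov'])/2)
    u,v=np.meshgrid(np.arange(w),np.arange(h)); d=c['range_z']
    p=np.stack([(u-c['cx'])/f*d,-(v-c['cy'])/f*d,-d],-1)
    R=np.array(c['rotation']); 
    if R.size==4:
        from scipy.spatial.transform import Rotation as Q; R=Q.from_quat(R).as_matrix()
    return p@R.reshape(3,3).T+np.array(c['position'])
E
python3 - <<'E'
from h import *
for n in('scene','side'):
    c=cap(n,n+'0'); print({k:v for k,v in c.items() if k not in('color','range_z')}); np.savez(n+'0.npz',**c)
a=cv2.imread('pics/scene0.png');b=cv2.imread('pics/side0.png')
s=ctrl.sense(); print(s)
E
```

```text
pics
{'vfov': 46.62524265597474, 'cx': 334.28155644153014, 'cy': 241.52692992610952, 'position': array([1.13448577, 0.77295228, 1.47655036]), 'rotation': array([0.09189746, 0.28760451, 0.90635846, 0.29555516])}
{'vfov': 57.06125978372634, 'cx': 319.0683047724026, 'cy': 238.54050827031742, 'position': array([0.42622178, 0.61294927, 0.93013271]), 'rotation': array([-0.03392842,  0.33177112,  0.93508954, -0.11993471])}
{'time_s': 0.1, 'qpos': array([ 1.31237309,  0.3328134 , -0.06469412,  1.46089273,  0.02161899,
        1.34987852, -0.08847269]), 'joint_vel': array([ 0.00036333, -0.00125097,  0.0011893 , -0.00033078,  0.00037802,
       -0.00018417, -0.00113074]), 'tau': array([ 1.04000821e-03, -6.26749420e+01,  4.88896086e-02, -3.92430782e+01,
        1.62639673e-02,  7.00265533e-03,  1.15573307e-04]), 'tcp_pos': array([ 0.14593377, -0.60736964,  0.23057563]), 'tcp_rot': array([ 9.93053568e-01,  1.17661343e-01, -1.15488849e-04, -6.37611194e-04]), 'contact_force': array([0.57393572, 0.32915045, 0.43097028]), 'wrist_torque': array([ 0.00074961,  0.01973395, -0.03938335]), 'gripper_force': 0.0, 'width': 1.0029618296954463}
```

View pics/scene0.png

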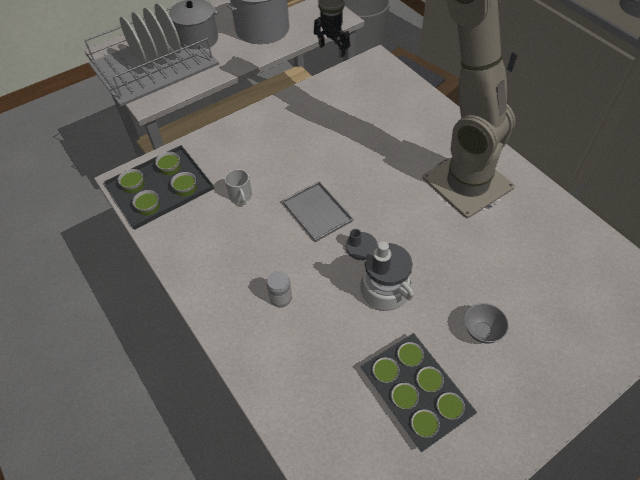

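View pics/side0.png

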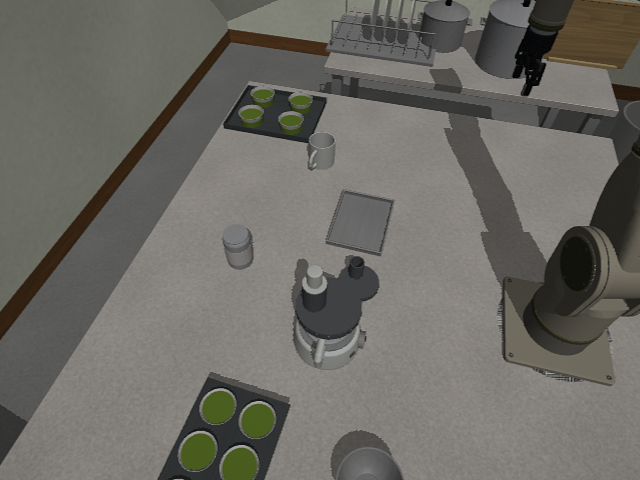

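The scene picture shows the machine with its grey lid at (389,264), the white pusher in the tube at (383,250), the tray at (317,210), the canister at (279,289), the mixing bowl at (486,323), the cup at (238,187) and the six-cake tin at (417,390).

There are two candidates for the lid: (389,264), on the bowl and larger, and (360,243), smaller and lying on the table. The one on the bowl with the pusher in it fits. The four-cake tin is a look-alike too. Next I measure and make a crop to confirm.

Run:
```python
from h import *
S={n:dict(np.load(n+'0.npz')) for n in('scene','side')}
ims=[]
for n,c in S.items():
    P=pts(c); img=c['color'].astype(int); z=P[...,2]; mx=img.max(-1); mn=img.min(-1)
    x,y=(P[...,0],P[...,1]); print(n,'table z',np.median(z[(abs(z)<.02)]))
    pu={'scene':(389,264),'side':(330,310)}[n]
    v,u=np.mgrid[:480,:640]; near=(abs(u-pu[0])<70)&(abs(v-pu[1])<70)
    def fit(m,t):
        q=P[m][:,:2]
        if len(q)<5: print(t,len(q));return
        cc,r=cv2.minEnclosingCircle(q.astype(np.float32)); print(t,len(q),'mean',P[m].mean(0).round(4),'circ',np.round(cc,4),round(r,4))
    fit(near&(abs(z-.269)<.005),'grip top')
    fit(near&(abs(z-.227)<.005)&(mx>110),'flange')
    fit(near&(abs(z-.159)<.006)&(mx<110),'lid plate')
    fit(near&(z>.05)&(z<.085),'base')
    fit(near&(z>.004)&(z<.03)&(mx<100),'small lid')
    # lid circle least squares on mask edge
    m=(near&(abs(z-.159)<.006)&(mx<110)).astype(np.uint8)
    tp={'scene':(317,210),'side':(361,222)}[n]
    m=(abs(u-tp[0])<50)&(abs(v-tp[1])<45)&(abs(z-.017)<.006)
    rr=cv2.minAreaRect(P[m][:,:2].astype(np.float32)); print('tray rim',m.sum(),rr)
    m=(abs(u-tp[0])<45)&(abs(v-tp[1])<40)&(mx<150)&(z<.03)
    rr=cv2.minAreaRect(P[m][:,:2].astype(np.float32)); print('tray dark',m.sum(),rr)
    for nm,p in ({'scene':{'can':(279,277),'mug':(238,178),'bowl':(486,310),'tin':(417,390)},'side':{'can':(237,233),'cup':(322,140)}}[n]).items(): print(nm,P[p[1],p[0]].round(3))
    k=c['color'][pu[1]-55:pu[1]+55,pu[0]-65:pu[0]+65,::-1]; ims.append(cv2.resize(k,None,fx=3,fy=3,interpolation=2))
cv2.imwrite('pics/crop0.png',np.hstack(ims))
```

```text
scene table z 0.00037848902596471223
grip top 85 mean [0.5413 0.1698 0.2686] circ [0.5414 0.1701] 0.0157
flange 70 mean [0.5444 0.1768 0.2283] circ [0.5405 0.1707] 0.0236
lid plate 1005 mean [0.5098 0.1794 0.159 ] circ [0.5104 0.1673] 0.0688
base 639 mean [0.5419 0.1653 0.069 ] circ [0.4961 0.1137] 0.1537
small lid 903 mean [0.4832 0.0184 0.0129] circ [0.4202 0.085 ] 0.319
tray rim 596 ((0.5085978507995605, -0.19718986749649048), (0.35775551199913025, 0.32276448607444763), 54.82061767578125)
tray dark 3997 ((0.49956244230270386, -0.2207569181919098), (0.35680893063545227, 0.31444257497787476), 52.3890266418457)
can [ 0.772 -0.003  0.105]
mug [ 0.654 -0.456  0.042]
bowl [0.327 0.407 0.034]
tin [0.647 0.47  0.031]
side table z -0.00044636520033186633
grip top 181 mean [0.5368 0.168  0.2679] circ [0.5376 0.1669] 0.0152
flange 195 mean [0.5351 0.1748 0.2283] circ [0.5375 0.1673] 0.024
lid plate 2387 mean [0.4972 0.1739 0.1582] circ [0.5069 0.1657] 0.0679
base 1215 mean [0.4908 0.1796 0.0683] circ [0.4977 0.0976] 0.1401
small lid 952 mean [ 0.4675 -0.0092  0.0144] circ [0.4739 0.0458] 0.1981
tray rim 406 ((0.49896854162216187, -0.17464864253997803), (0.26813846826553345, 0.1532551646232605), 88.55418395996094)
tray dark 6942 ((0.49184173345565796, -0.22240813076496124), (0.2669268548488617, 0.3002411127090454), 14.454499244689941)
can [ 0.775 -0.003  0.104]
cup [ 0.677 -0.465  0.051]
```

View pics/crop0.png

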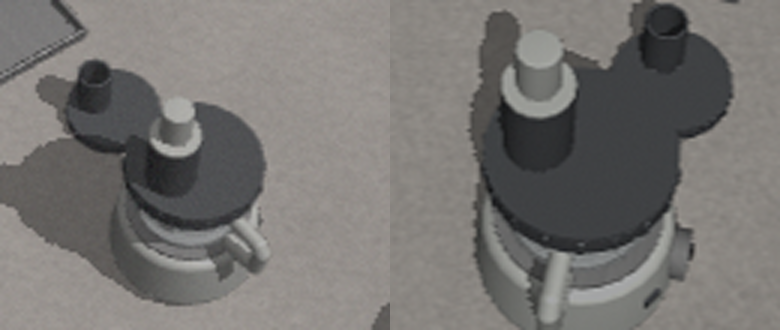

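The crop confirms it. The large lid on the bowl carries the white pusher (left half (178,140), right half (540,80)), and the smaller lid lies on the table beyond it. The two views put the pusher axis at about (0.539,0.169) with its top at 0.269, and the lid centre at about (0.508,0.167), 31 mm apart as specified. I start by swinging along an arc at height.

```bash
python3 -m pendant '[{"z":-5},{"z":-5},{"x":5.5,"y":-0.25,"az":-5.2},{"x":5.5,"y":-0.25,"az":-5.2},{"x":5.5,"y":-0.25,"az":-5.2},{"x":5.5,"y":-0.25,"az":-5.2},{"x":5.5,"y":-0.25,"az":-5.2},{"x":5.5,"y":-0.25,"az":-5.2},{"x":5.5,"y":-0.25,"az":-5.2},{"x":5.5,"y":-0.25,"az":-5.2},{"x":5.5,"y":-0.25,"az":-5.2},{"x":5.5,"y":-0.25,"az":-5.2},{"x":5.5,"y":-0.25,"az":-5.2},{"x":5.5,"y":-0.25,"az":-5.2},{"x":5.5,"y":-0.25,"az":-5.2},{"x":5.5,"y":-0.25,"az":-5.2},{"x":5.5,"y":-0.25,"az":-5.2},{"x":5.5,"y":-0.25,"az":-5.2}]' 1
cat >> h.py <<'E'
from scipy.spatial.transform import Rotation as Q
def to(x,y,z,yaw=None):
    "shift in tool cm to the world point; yaw = world angle of tool y"
    s=ctrl.sense(); R=Q.from_quat(s['tcp_rot']); M=R.as_matrix()
    d=R.inv().apply(np.array([x,y,z])-s['tcp_pos'])*100
    yw=np.degrees(np.arctan2(M[1,1],M[0,1]))
    print('t',round(s['time_s'],2),'tcp',s['tcp_pos'].round(4),'yaw',yw.round(1),'tilt',np.degrees(np.arccos(-M[2,2])).round(2),'shift cm',d.round(2),'F',s['contact_force'].round(1),'w',round(float(s['width']),3),'gf',round(float(s['gripper_force']),1),'az',None if yaw is None else round(yw-yaw,1))
    print('q',s['qpos'].round(2))
E
python3 - <<'E'
from h import *
to(.539,.1688,.35,4)
for n,q in(('scene',[(281,209),(317,184),(353,215),(318,239),(317,211)]),('side',[(327,245),(343,191),(393,198),(381,253),(361,221)])):
    c=dict(np.load(n+'0.npz'));P=pts(c)
    for u,v in q: print(n,P[v,u].round(3))
E
```

```text
t 0.1 tcp [ 0.1459 -0.6074  0.2306] yaw -76.5 tilt 0.07 shift cm [ 56.36 -66.3  -11.86] F [0.6 0.3 0.4] w 1.003 gf 0.0 az -80.5
q [ 1.31  0.33 -0.06  1.46  0.02  1.35 -0.09]
scene [ 0.594 -0.284  0.003]
scene [ 0.433 -0.301  0.005]
scene [ 0.413 -0.12   0.001]
scene [ 0.565 -0.107  0.004]
scene [ 0.499 -0.207 -0.001]
side [ 0.572 -0.106 -0.003]
side [ 0.571 -0.299  0.015]
side [ 0.425 -0.322  0.002]
side [ 0.427 -0.104  0.013]
side [ 0.499 -0.208  0.004]schema error: expected keys x, y, z, ax, ay, az
```

The tray centre is about (0.499,-0.207), and both views agree. Every row needs all six keys.

```bash
python3 -m pendant '[{"x":0,"y":0,"z":-6,"ax":0,"ay":0,"az":0},{"x":0,"y":0,"z":-6,"ax":0,"ay":0,"az":0},{"x":5.5,"y":-0.25,"z":0,"ax":0,"ay":0,"az":-5.2},{"x":5.5,"y":-0.25,"z":0,"ax":0,"ay":0,"az":-5.2},{"x":5.5,"y":-0.25,"z":0,"ax":0,"ay":0,"az":-5.2},{"x":5.5,"y":-0.25,"z":0,"ax":0,"ay":0,"az":-5.2},{"x":5.5,"y":-0.25,"z":0,"ax":0,"ay":0,"az":-5.2},{"x":5.5,"y":-0.25,"z":0,"ax":0,"ay":0,"az":-5.2},{"x":5.5,"y":-0.25,"z":0,"ax":0,"ay":0,"az":-5.2},{"x":5.5,"y":-0.25,"z":0,"ax":0,"ay":0,"az":-5.2},{"x":5.5,"y":-0.25,"z":0,"ax":0,"ay":0,"az":-5.2},{"x":5.5,"y":-0.25,"z":0,"ax":0,"ay":0,"az":-5.2},{"x":5.5,"y":-0.25,"z":0,"ax":0,"ay":0,"az":-5.2},{"x":5.5,"y":-0.25,"z":0,"ax":0,"ay":0,"az":-5.2},{"x":5.5,"y":-0.25,"z":0,"ax":0,"ay":0,"az":-5.2},{"x":5.5,"y":-0.25,"z":0,"ax":0,"ay":0,"az":-5.2},{"x":0,"y":0,"z":0,"ax":0,"ay":0,"az":0}]' 1
python3 -c "
from h import *
to(.539,.1688,.32,4)"
```

```text
time_s: 2.22
tcp_pos: [0.6098, -0.0507, 0.3512]
tcp_rot: [0.726, 0.687, 0.001, -0.001]
contact_force: [-0.5, 0.5, -0.0]
width: 1.002
gripper_force: 0.0
t 2.23 tcp [ 0.6098 -0.0507  0.3512] yaw -3.2 tilt 0.12 shift cm [21.52 -8.27  3.17] F [-0.5  0.5 -0. ] w 1.002 gf 0.0 az -7.2
q [ 0.46  0.33 -0.6   1.26  0.18  1.6  -0.17]
```

```bash
python3 -m pendant '[{"x":5.4,"y":-2.1,"z":0.4,"ax":0,"ay":0,"az":0},{"x":5.4,"y":-2.1,"z":0.4,"ax":0,"ay":0,"az":0},{"x":5.4,"y":-2.1,"z":0.4,"ax":0,"ay":0,"az":0},{"x":5.3,"y":-2.0,"z":0.4,"ax":0,"ay":0,"az":0},{"x":0,"y":0,"z":0,"ax":0,"ay":0,"az":-7.2},{"x":0,"y":0,"z":0,"ax":0,"ay":0,"az":0},{"x":0,"y":0,"z":0,"ax":0,"ay":0,"az":0}]' 1
python3 - <<'E'
from h import *
to(.539,.1688,.236,4)
c=cap('wrist','wrist1'); np.savez('w1.npz',**c); P=pts(c); z=P[...,2]
for a,b,t in((.262,.275,'top'),(.222,.233,'flange'),(.152,.165,'plate')):
    m=(z>a)&(z<b)
    if m.sum()>20:
        cc,r=cv2.minEnclosingCircle(P[m][:,:2].astype(np.float32)); print(t,m.sum(),P[m].mean(0).round(4),np.round(cc,4),round(r,4))
E
```

```text
time_s: 3.1
tcp_pos: [0.5413, 0.1618, 0.335]
tcp_rot: [0.687, 0.727, -0.0, 0.0]
contact_force: [1.0, -0.9, 1.0]
width: 0.996
gripper_force: 0.0
t 3.1 tcp [0.5413 0.1618 0.335 ] yaw 3.2 tilt 0.03 shift cm [ 0.72 -0.19  9.9 ] F [ 1.  -0.9  1. ] w 0.996 gf 0.0 az -0.8
q [ 0.24  0.24 -0.74  1.42  0.16  1.55 -0.43]
top 2201 [0.5385 0.1684 0.2694] [0.5386 0.1673] 0.0149
flange 1841 [0.5382 0.1765 0.2296] [0.5385 0.1671] 0.0239
plate 15377 [0.4984 0.1749 0.1599] [0.5086 0.166 ] 0.068
```

View pics/wrist1.png

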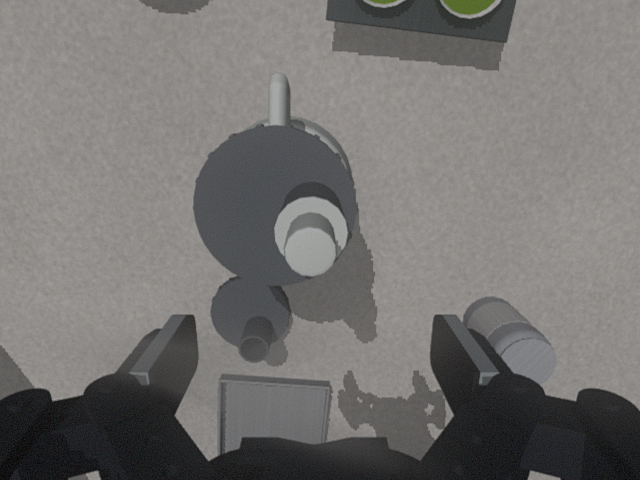

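The wrist view shows the pusher top at (310,250) on the large lid, at (0.5385,0.167), and the small lid at (250,315). I descend and grip the pusher's grip.

```bash
python3 -m pendant '[{"x":0.55,"y":-0.25,"z":3,"ax":0,"ay":0,"az":0},{"x":0,"y":0,"z":3,"ax":0,"ay":0,"az":0},{"x":0,"y":0,"z":2,"ax":0,"ay":0,"az":0},{"x":0,"y":0,"z":1.7,"ax":0,"ay":0,"az":0},{"x":0,"y":0,"z":0,"ax":0,"ay":0,"az":0},{"x":0,"y":0,"z":0,"ax":0,"ay":0,"az":0}]' 1
python3 -m pendant '[{"x":0,"y":0,"z":0,"ax":0,"ay":0,"az":0},{"x":0,"y":0,"z":0,"ax":0,"ay":0,"az":0},{"x":0,"y":0,"z":0,"ax":0,"ay":0,"az":0},{"x":0,"y":0,"z":0,"ax":0,"ay":0,"az":0},{"x":0,"y":0,"z":0,"ax":0,"ay":0,"az":0},{"x":0,"y":0,"z":0,"ax":0,"ay":0,"az":0}]' -1 40
python3 -c "
from h import *
to(.5385,.1672,.336,4)"
```

```text
time_s: 3.9
tcp_pos: [0.5384, 0.1686, 0.2391]
tcp_rot: [0.685, 0.728, 0.0, 0.0]
contact_force: [0.1, -0.3, -0.2]
width: 1.002
gripper_force: 0.0
time_s: 4.65
tcp_pos: [0.5381, 0.1686, 0.2386]
tcp_rot: [0.685, 0.728, 0.0, 0.0]
contact_force: [-0.3, -0.4, 4.6]
width: 0.336
gripper_force: 39.4
t 4.65 tcp [0.5381 0.1686 0.2386] yaw 3.5 tilt 0.03 shift cm [-0.14  0.03 -9.74] F [-0.3 -0.4  4.6] w 0.336 gf 39.4 az -0.5
q [ 0.23  0.27 -0.74  1.59  0.19  1.36 -0.46]
```

```bash
python3 -m pendant '[{"x":0,"y":0,"z":-1,"ax":0,"ay":0,"az":0},{"x":0,"y":0,"z":-2,"ax":0,"ay":0,"az":0},{"x":0,"y":0,"z":-2.5,"ax":0,"ay":0,"az":0},{"x":0,"y":0,"z":-2.5,"ax":0,"ay":0,"az":0},{"x":0,"y":0,"z":-2,"ax":0,"ay":0,"az":0},{"x":0,"y":0,"z":0,"ax":0,"ay":0,"az":0},{"x":0,"y":0,"z":0,"ax":0,"ay":0,"az":0}]' 
python3 -c "
from h import *
to(.499,-.207,.1,4)"
```

```text
time_s: 5.52
tcp_pos: [0.5377, 0.1684, 0.3374]
tcp_rot: [0.685, 0.728, -0.001, -0.0]
contact_force: [0.1, 0.6, -0.9]
width: 0.339
gripper_force: 39.7
t 5.53 tcp [0.5377 0.1684 0.3374] yaw 3.5 tilt 0.07 shift cm [-37.23  -6.14  23.76] F [ 0.1  0.6 -0.9] w 0.339 gf 39.7 az -0.5
q [ 0.23  0.24 -0.74  1.42  0.16  1.55 -0.44]
```

```bash
python3 -m pendant '[{"x":-2,"y":-0.4,"z":0,"ax":0,"ay":0,"az":0},{"x":-4,"y":-0.6,"z":0,"ax":0,"ay":0,"az":0},{"x":-5,"y":-0.9,"z":0,"ax":0,"ay":0,"az":0},{"x":-5,"y":-0.9,"z":0,"ax":0,"ay":0,"az":0},{"x":-5,"y":-0.9,"z":0,"ax":0,"ay":0,"az":0},{"x":-5,"y":-0.8,"z":0,"ax":0,"ay":0,"az":0},{"x":-5,"y":-0.8,"z":0,"ax":0,"ay":0,"az":0},{"x":-4,"y":-0.5,"z":1,"ax":0,"ay":0,"az":0},{"x":-2.2,"y":-0.3,"z":2,"ax":0,"ay":0,"az":0},{"x":0,"y":0,"z":4,"ax":0,"ay":0,"az":0},{"x":0,"y":0,"z":4,"ax":0,"ay":0,"az":0},{"x":0,"y":0,"z":4,"ax":0,"ay":0,"az":0},{"x":0,"y":0,"z":4,"ax":0,"ay":0,"az":0},{"x":0,"y":0,"z":2,"ax":0,"ay":0,"az":0},{"x":0,"y":0,"z":0,"ax":0,"ay":0,"az":0},{"x":0,"y":0,"z":0,"ax":0,"ay":0,"az":0},{"x":0,"y":0,"z":0,"ax":0,"ay":0,"az":0}]'
python3 - <<'E'
from h import *
to(.499,-.207,.0816,4)
s=cap('side'); sc=cap('scene')
ims=[c['color'][v-70:v+60,u-80:u+80,::-1] for c,u,v in((s,361,215),(sc,317,210))]
cv2.imwrite('pics/tray2.png',np.hstack([cv2.resize(i,None,fx=2.4,fy=2.4) for i in ims]))
E
```

```text
time_s: 7.65
tcp_pos: [0.5005, -0.2067, 0.1294]
tcp_rot: [0.685, 0.728, 0.0, 0.001]
contact_force: [-0.5, -0.2, -0.8]
width: 0.337
gripper_force: 39.7
t 7.65 tcp [ 0.5005 -0.2067  0.1294] yaw 3.5 tilt 0.1 shift cm [-0.02 -0.15  4.78] F [-0.5 -0.2 -0.8] w 0.337 gf 39.7 az -0.5
q [ 0.71  0.27 -0.46  1.79  0.13  1.11  0.27]
```

View pics/tray2.png

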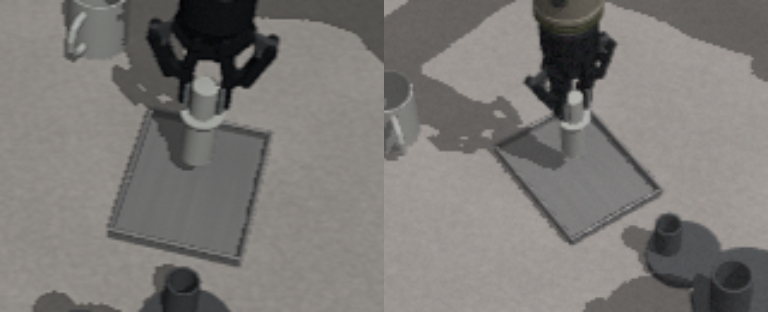

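The pusher hangs upright about 5 cm above the tray's middle (left half (197,160), right half (572,155)). I lower it.

```bash
python3 -m pendant '[{"x":0,"y":0,"z":2,"ax":0,"ay":0,"az":0},{"x":0,"y":0,"z":1.5,"ax":0,"ay":0,"az":0},{"x":0,"y":0,"z":0.7,"ax":0,"ay":0,"az":0},{"x":0,"y":0,"z":0.4,"ax":0,"ay":0,"az":0},{"x":0,"y":0,"z":0.1,"ax":0,"ay":0,"az":0},{"x":0,"y":0,"z":0,"ax":0,"ay":0,"az":0},{"x":0,"y":0,"z":0,"ax":0,"ay":0,"az":0}]'
```

```text
time_s: 8.62
tcp_pos: [0.5001, -0.2066, 0.0816]
tcp_rot: [0.685, 0.728, 0.0, 0.0]
contact_force: [-0.3, -0.4, -1.6]
width: 0.336
gripper_force: 39.7
```

```bash
python3 -m pendant '[{"x":0,"y":0,"z":0.1,"ax":0,"ay":0,"az":0},{"x":0,"y":0,"z":0,"ax":0,"ay":0,"az":0}]'
```

```text
time_s: 8.88
tcp_pos: [0.5003, -0.2067, 0.0815]
tcp_rot: [0.685, 0.728, 0.0, 0.001]
contact_force: [-3.5, 0.4, 8.4]
width: 0.338
gripper_force: 40.8
```

```bash
python3 -m pendant '[{"x":0,"y":0,"z":0,"ax":0,"ay":0,"az":0},{"x":0,"y":0,"z":0,"ax":0,"ay":0,"az":0},{"x":0,"y":0,"z":0,"ax":0,"ay":0,"az":0},{"x":0,"y":0,"z":0,"ax":0,"ay":0,"az":0},{"x":0,"y":0,"z":0,"ax":0,"ay":0,"az":0},{"x":0,"y":0,"z":0,"ax":0,"ay":0,"az":0},{"x":0,"y":0,"z":-2,"ax":0,"ay":0,"az":0},{"x":0,"y":0,"z":-4,"ax":0,"ay":0,"az":0},{"x":0,"y":0,"z":-5,"ax":0,"ay":0,"az":0},{"x":0,"y":0,"z":-5,"ax":0,"ay":0,"az":0},{"x":0,"y":0,"z":-5,"ax":0,"ay":0,"az":0},{"x":0,"y":0,"z":0,"ax":0,"ay":0,"az":0}]' 1
python3 - <<'E'
from h import *
to(.5385,.1672,.30,3.5)
c=cap('side'); P=pts(c); z=P[...,2]; img=c['color']
v,u=np.mgrid[:480,:640]; R=(P[...,0]>.43)&(P[...,0]<.57)&(P[...,1]>-.3)&(P[...,1]<-.11)
for a,b in((.104,.12),(.064,.08)):
    m=R&(z>a)&(z<b); print(m.sum(), cv2.minEnclosingCircle(P[m][:,:2].astype(np.float32)) if m.sum()>4 else '', P[m].mean(0).round(3))
E
```

```text
time_s: 10.38
tcp_pos: [0.5015, -0.2068, 0.2945]
tcp_rot: [0.685, 0.728, 0.001, 0.003]
contact_force: [0.7, -0.2, -0.3]
width: 0.999
gripper_force: 0.0
t 10.38 tcp [ 0.5015 -0.2068  0.2945] yaw 3.5 tilt 0.4 shift cm [37.1   5.99 -0.64] F [ 0.7 -0.2 -0.3] w 0.999 gf 0.0 az 0.0
q [ 0.73  0.15 -0.47  1.57  0.07  1.44  0.32]
89 ((0.499295175075531, -0.20774024724960327), 0.016304470598697662) [ 0.499 -0.206  0.11 ]
116 ((0.49908334016799927, -0.20770198106765747), 0.02435803972184658) [ 0.498 -0.2    0.072]
```

The pusher stands upright: its top and flange centres coincide at (0.499,-0.208). Now back to the tube.

```bash
python3 -m pendant '[{"x":2,"y":0.4,"z":0,"ax":0,"ay":0,"az":0},{"x":5,"y":0.8,"z":0,"ax":0,"ay":0,"az":0},{"x":5,"y":0.8,"z":0,"ax":0,"ay":0,"az":0},{"x":5,"y":0.8,"z":0,"ax":0,"ay":0,"az":0},{"x":5,"y":0.8,"z":0,"ax":0,"ay":0,"az":0},{"x":5,"y":0.8,"z":0,"ax":0,"ay":0,"az":0},{"x":5,"y":0.8,"z":0,"ax":0,"ay":0,"az":0},{"x":3.5,"y":0.5,"z":0,"ax":0,"ay":0,"az":0},{"x":1.6,"y":0.3,"z":0,"ax":0,"ay":0,"az":0},{"x":0,"y":0,"z":0,"ax":0,"ay":0,"az":0},{"x":0,"y":0,"z":0,"ax":0,"ay":0,"az":0}]'
python3 - <<'E'
from h import *
c=cap('side'); P=pts(c); z=P[...,2]; s=cap('scene'); Ps=pts(s)
for n,P in(('side',P),('scene',Ps)):
    z=P[...,2]; m=(abs(z-.225)<.004)&(np.hypot(P[...,0]-.5385,P[...,1]-.167)<.04); print(n,m.sum(),cv2.minEnclosingCircle(P[m][:,:2].astype(np.float32)) if m.sum()>4 else '')
    m=(abs(z-.159)<.004)&(np.hypot(P[...,0]-.5085,P[...,1]-.166)<.09); print(n,m.sum(),cv2.minEnclosingCircle(P[m][:,:2].astype(np.float32)) if m.sum()>4 else '')
to(.5385,.1672,.183,3.5)
E
```

```text
time_s: 11.8
tcp_pos: [0.5372, 0.1658, 0.2899]
tcp_rot: [0.686, 0.728, -0.001, 0.0]
contact_force: [-0.4, -0.3, -0.6]
width: 0.999
gripper_force: 0.0
side 154 ((0.5368862748146057, 0.16654269397258759), 0.02439364604651928)
side 2306 ((0.5071992874145508, 0.16553492844104767), 0.06772417575120926)
scene 75 ((0.54079669713974, 0.1684952974319458), 0.024898577481508255)
scene 888 ((0.5104184150695801, 0.16910207271575928), 0.0693821832537651)
t 11.9 tcp [0.5373 0.1658 0.2902] yaw 3.4 tilt 0.04 shift cm [ 0.14  0.12 10.72] F [-0.1 -0.  -0.1] w 0.999 gf 0.0 az -0.1
q [ 0.25  0.24 -0.75  1.51  0.17  1.46 -0.44]
```

```bash
python3 -m pendant '[{"x":0.1,"y":0.1,"z":3,"ax":0,"ay":0,"az":0},{"x":0,"y":0,"z":3,"ax":0,"ay":0,"az":0},{"x":0,"y":0,"z":3,"ax":0,"ay":0,"az":0},{"x":0,"y":0,"z":1.6,"ax":0,"ay":0,"az":0},{"x":0,"y":0,"z":0,"ax":0,"ay":0,"az":0},{"x":0,"y":0,"z":0,"ax":0,"ay":0,"az":0}]'
python3 -m pendant '[{"x":0,"y":0,"z":0,"ax":0,"ay":0,"az":0},{"x":0,"y":0,"z":0,"ax":0,"ay":0,"az":0},{"x":0,"y":0,"z":0,"ax":0,"ay":0,"az":0},{"x":0,"y":0,"z":0,"ax":0,"ay":0,"az":0},{"x":0,"y":0,"z":0,"ax":0,"ay":0,"az":0},{"x":0,"y":0,"z":0,"ax":0,"ay":0,"az":0}]' -1 40
python3 -c "
from h import *
to(.5387,.1675,.183,3.5)"
```

```text
time_s: 12.65
tcp_pos: [0.5386, 0.1686, 0.1855]
tcp_rot: [0.685, 0.728, 0.001, 0.0]
contact_force: [0.2, -0.4, -0.1]
width: 0.998
gripper_force: 0.0
time_s: 13.4
tcp_pos: [0.5383, 0.1687, 0.185]
tcp_rot: [0.685, 0.728, 0.0, 0.0]
contact_force: [-0.8, 0.2, 6.5]
width: 0.541
gripper_force: 41.3
t 13.4 tcp [0.5383 0.1687 0.185 ] yaw 3.5 tilt 0.06 shift cm [-0.12  0.03  0.2 ] F [-0.8  0.2  6.5] w 0.541 gf 41.3 az 0.0
q [ 0.23  0.31 -0.73  1.66  0.22  1.25 -0.49]
```

```bash
python3 -m pendant '[{"x":0.105,"y":-0.002,"z":0,"ax":0,"ay":0,"az":-2},{"x":0.105,"y":-0.002,"z":0,"ax":0,"ay":0,"az":-2},{"x":0.105,"y":-0.002,"z":0,"ax":0,"ay":0,"az":-2},{"x":0,"y":0,"z":0,"ax":0,"ay":0,"az":0}]'
python3 -c "
from h import *
to(.5387,.1675,.183,3.5);print(ctrl.sense()['wrist_torque'])"
```

```text
time_s: 13.9
tcp_pos: [0.5386, 0.1704, 0.185]
tcp_rot: [0.647, 0.762, 0.0, 0.001]
contact_force: [0.6, -3.9, 6.4]
width: 0.544
gripper_force: 52.3
t 13.9 tcp [0.5386 0.1704 0.185 ] yaw 9.3 tilt 0.09 shift cm [-0.29 -0.04  0.2 ] F [ 0.6 -3.9  6.4] w 0.544 gf 52.3 az 5.8
q [ 0.24  0.32 -0.75  1.66  0.23  1.26 -0.39]
[-0.64122751  0.08651292 -1.45556874]
```

The torque rises at 6° and the TCP lags, which suggests a stop. I go back and try the other way.

```bash
python3 -m pendant '[{"x":-0.105,"y":-0.002,"z":0,"ax":0,"ay":0,"az":2},{"x":-0.105,"y":-0.002,"z":0,"ax":0,"ay":0,"az":2},{"x":-0.105,"y":-0.002,"z":0,"ax":0,"ay":0,"az":2},{"x":0,"y":0,"z":0,"ax":0,"ay":0,"az":0}]'
python3 -c "
from h import *
to(.5387,.1675,.183,3.5);print(ctrl.sense()['wrist_torque'])"
python3 -m pendant '[{"x":-0.105,"y":-0.002,"z":0,"ax":0,"ay":0,"az":2},{"x":-0.105,"y":-0.002,"z":0,"ax":0,"ay":0,"az":2},{"x":-0.105,"y":-0.002,"z":0,"ax":0,"ay":0,"az":2},{"x":-0.105,"y":-0.002,"z":0,"ax":0,"ay":0,"az":2},{"x":0,"y":0,"z":0,"ax":0,"ay":0,"az":0}]'
python3 - <<'E'
from h import *
to(.5387,.1675,.183,3.5);print(ctrl.sense()['wrist_torque'])
for n in('side','scene'):
    P=pts(cap(n)); z=P[...,2]; m=(abs(z-.225)<.004)&(np.hypot(P[...,0]-.5385,P[...,1]-.167)<.03); print(n,m.sum(),cv2.minEnclosingCircle(P[m][:,:2].astype(np.float32)) if m.sum()>4 else '')
E
```

```text
time_s: 14.4
tcp_pos: [0.5384, 0.1687, 0.185]
tcp_rot: [0.685, 0.728, 0.001, 0.0]
contact_force: [-0.3, -0.4, 4.6]
width: 0.549
gripper_force: 49.2
t 14.4 tcp [0.5384 0.1687 0.185 ] yaw 3.5 tilt 0.07 shift cm [-0.12  0.02  0.2 ] F [-0.3 -0.4  4.6] w 0.549 gf 49.2 az -0.0
q [ 0.23  0.31 -0.73  1.66  0.22  1.25 -0.49]
[-0.00055235  0.15306791 -0.16086511]
time_s: 15.02
tcp_pos: [0.5384, 0.1645, 0.185]
tcp_rot: [0.734, 0.679, 0.001, 0.0]
contact_force: [-0.1, 0.0, 5.5]
width: 0.545
gripper_force: 49.2
t 15.03 tcp [0.5384 0.1645 0.185 ] yaw -4.5 tilt 0.08 shift cm [0.3  0.01 0.2 ] F [-0.1  0.   5.5] w 0.545 gf 49.2 az -8.0
q [ 0.22  0.3  -0.71  1.66  0.21  1.25 -0.61]
[-0.0671675   0.1521401  -0.15389474]
side 102 ((0.5383952260017395, 0.17244771122932434), 0.028346065431833267)
scene 43 ((0.5363457798957825, 0.17014625668525696), 0.02497728355228901)
```

It moves freely clockwise with no torque. I continue to about 45°.

```bash
python3 -m pendant '[{"x":-0.21,"y":-0.007,"z":0,"ax":0,"ay":0,"az":4},{"x":-0.21,"y":-0.007,"z":0,"ax":0,"ay":0,"az":4},{"x":-0.21,"y":-0.007,"z":0,"ax":0,"ay":0,"az":4},{"x":-0.21,"y":-0.007,"z":0,"ax":0,"ay":0,"az":4},{"x":0,"y":0,"z":0,"ax":0,"ay":0,"az":0}]'
python3 -c "
from h import *
to(.5387,.1675,.183,3.5);print(ctrl.sense()['wrist_torque'])"
```

```text
time_s: 15.75
tcp_pos: [0.5366, 0.1562, 0.185]
tcp_rot: [0.822, 0.57, 0.001, 0.0]
contact_force: [0.6, 0.1, 4.4]
width: 0.544
gripper_force: 49.3
t 15.75 tcp [0.5366 0.1562 0.185 ] yaw -20.5 tilt 0.07 shift cm [ 1.13 -0.2   0.2 ] F [0.6 0.1 4.4] w 0.544 gf 49.3 az -24.0
q [ 0.21  0.29 -0.67  1.67  0.19  1.24 -0.86]
[-0.05141085  0.16870045 -0.16106097]
```

```bash
python3 -m pendant '[{"x":-0.21,"y":-0.007,"z":0,"ax":0,"ay":0,"az":4},{"x":-0.21,"y":-0.007,"z":0,"ax":0,"ay":0,"az":4},{"x":-0.21,"y":-0.007,"z":0,"ax":0,"ay":0,"az":4},{"x":-0.21,"y":-0.007,"z":0,"ax":0,"ay":0,"az":4},{"x":-0.21,"y":-0.007,"z":0,"ax":0,"ay":0,"az":4},{"x":0,"y":0,"z":0,"ax":0,"ay":0,"az":0},{"x":0,"y":0,"z":0,"ax":0,"ay":0,"az":0}]'
python3 - <<'E'
from h import *
to(.5387,.1675,.183,3.5);print(ctrl.sense()['wrist_torque'])
c=cap('side','turn'); s=cap('scene')
cv2.imwrite('pics/turn.png',np.hstack([cv2.resize(k['color'][v-70:v+60,u-75:u+75,::-1],None,fx=2.6,fy=2.6) for k,u,v in((c,330,300),(s,389,264))]))
E
```

```text
time_s: 16.62
tcp_pos: [0.5313, 0.1472, 0.185]
tcp_rot: [0.908, 0.419, 0.001, 0.0]
contact_force: [-0.4, 0.5, 5.6]
width: 0.544
gripper_force: 49.3
t 16.62 tcp [0.5313 0.1472 0.185 ] yaw -40.5 tilt 0.07 shift cm [ 2.02 -0.75  0.2 ] F [-0.4  0.5  5.6] w 0.544 gf 49.3 az -44.0
q [ 0.19  0.26 -0.62  1.7   0.16  1.24 -1.18]
[-0.05155789  0.17106841 -0.17475853]
```

View pics/turn.png

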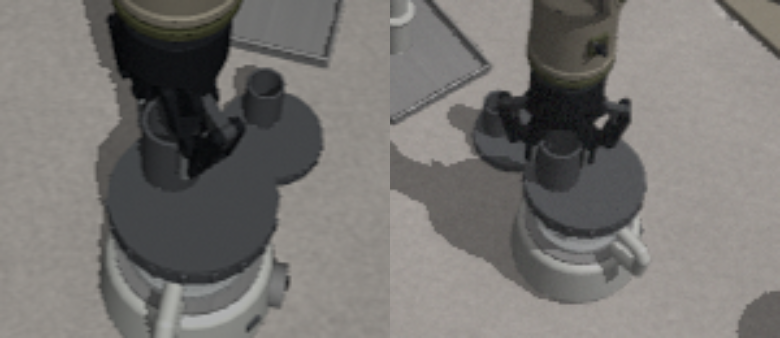

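The lid looks turned, with the tube in the fingers at left (165,140) and right (560,160) in the crop. I check the tube's position numerically.

Run:
```python
from h import *
for n in('side','scene'):
    c=cap(n);P=pts(c); z=P[...,2]; m=(z>.165)&(z<.222)&(np.hypot(P[...,0]-.5087,P[...,1]-.1665)<.065)
    # outer wall of tube: fit circle radius 24 to visible wall points by least squares
    from scipy.optimize import least_squares
    q=P[m][:,:2]; r=least_squares(lambda a:np.hypot(*(q-a).T)-.024,[.531,.147],loss='soft_l1',f_scale=.002).x
    print(n,len(q),r.round(4),np.degrees(np.arctan2(*(r-[.5087,.1665])[::-1])).round(1))
    m=(abs(z-.159)<.004)&(np.hypot(P[...,0]-.5085,P[...,1]-.166)<.09); print(cv2.minEnclosingCircle(P[m][:,:2].astype(np.float32)))
```

```text
side 413 [0.5253 0.1456] -51.5
((0.5071718692779541, 0.16508221626281738), 0.06706547737121582)
scene 382 [0.5317 0.1484] -38.2
((0.5112082362174988, 0.1703585833311081), 0.06795303523540497)
```

The tube has turned about 44° with the fingers. I firm up the grip and lift straight up.

```bash
python3 -m pendant '[{"x":0,"y":0,"z":0,"ax":0,"ay":0,"az":0},{"x":0,"y":0,"z":0,"ax":0,"ay":0,"az":0},{"x":0,"y":0,"z":-0.3,"ax":0,"ay":0,"az":0},{"x":0,"y":0,"z":-0.3,"ax":0,"ay":0,"az":0},{"x":0,"y":0,"z":-0.4,"ax":0,"ay":0,"az":0},{"x":0,"y":0,"z":0,"ax":0,"ay":0,"az":0}]' -1 80
python3 -c "
from h import *
to(.5387,.1675,.183,3.5);print(ctrl.sense()['wrist_torque'])"
```

```text
time_s: 17.58
tcp_pos: [0.5309, 0.1471, 0.1946]
tcp_rot: [0.908, 0.419, 0.0, 0.0]
contact_force: [1.5, -0.1, -0.3]
width: 0.534
gripper_force: 82.1
t 17.57 tcp [0.5309 0.1471 0.1946] yaw -40.5 tilt 0.02 shift cm [ 2.05 -0.73  1.16] F [ 1.5 -0.1 -0.3] w 0.534 gf 82.1 az -44.0
q [ 0.19  0.25 -0.62  1.68  0.15  1.26 -1.18]
[ 0.04675001 -0.49783715 -0.07981882]
```

```bash
python3 -m pendant '[{"x":0,"y":0,"z":-1,"ax":0,"ay":0,"az":0},{"x":0,"y":0,"z":-1.5,"ax":0,"ay":0,"az":0},{"x":0,"y":0,"z":-1.5,"ax":0,"ay":0,"az":0},{"x":0,"y":0,"z":-1.5,"ax":0,"ay":0,"az":0},{"x":0,"y":0,"z":-1,"ax":0,"ay":0,"az":0},{"x":0,"y":0,"z":-0.5,"ax":0,"ay":0,"az":0},{"x":0,"y":0,"z":0,"ax":0,"ay":0,"az":0},{"x":0,"y":0,"z":0,"ax":0,"ay":0,"az":0},{"x":0,"y":0,"z":0,"ax":0,"ay":0,"az":0}]'
python3 - <<'E'
from h import *
to(.5387,.1675,.183,3.5)
for n in('side','scene'):
    c=cap(n,'fin_'+n);P=pts(c); z=P[...,2]; m=(z>.205)&(z<.245)&(np.hypot(P[...,0]-.5087,P[...,1]-.1665)<.075)&(c['color'].max(-1)<110)
    q=P[m]; A=np.c_[q[:,:2],np.ones(len(q))]; w=np.ones(len(q),bool)
    for _ in range(5):
        k=np.linalg.lstsq(A[w],q[w,2],rcond=None)[0]; w=abs(A@k-q[:,2])<.004
    print(n,len(q),w.sum(),'z centre',(k@[.5087,.1665,1]).round(4),'tilt deg',np.degrees(np.arctan(np.hypot(*k[:2]))).round(2))
    m=(abs(z-.112)<.006)&(np.hypot(P[...,0]-.5,P[...,1]+.207)<.05); print('pusher',m.sum(),P[m].mean(0).round(4) if m.any() else '')
E
```

```text
time_s: 18.7
tcp_pos: [0.5307, 0.1471, 0.2638]
tcp_rot: [0.908, 0.419, -0.0, -0.0]
contact_force: [-0.2, 0.4, -0.9]
width: 0.538
gripper_force: 82.9
t 18.7 tcp [0.5307 0.1471 0.2638] yaw -40.5 tilt 0.04 shift cm [ 2.08 -0.71  8.08] F [-0.2  0.4 -0.9] w 0.538 gf 82.9 az -44.0
q [ 0.2   0.21 -0.63  1.58  0.12  1.39 -1.15]
side 2981 2660 z centre 0.237 tilt deg 0.2
pusher 83 [ 0.4982 -0.2069  0.1106]
scene 1217 918 z centre 0.238 tilt deg 0.68
pusher 53 [ 0.5028 -0.2051  0.1116]
```

View pics/fin_side.png

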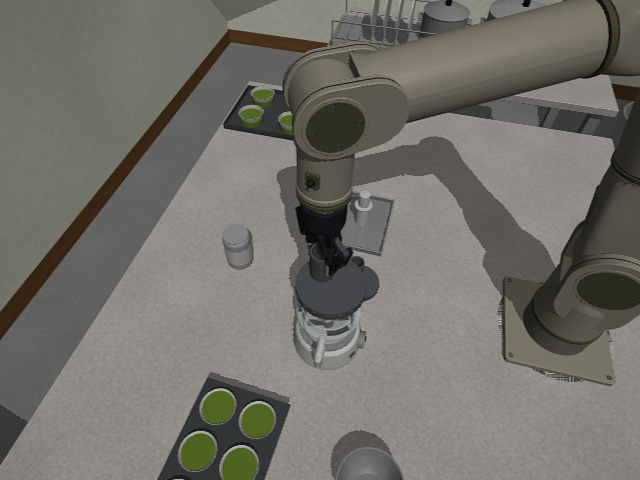

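The lid at (332,285) hangs level, about 78 mm above its seat and clear of the bowl. The pusher stands on the tray at (363,208), and the other things have not moved. I hand it in.

```bash
python3 -c "
from h import *
print(ctrl.sign_off())"
```

```text
the job is handed in; nothing more can be done
None
```

The job is handed in, with no verdict returned: the pusher stands upright on the tray, the lid unlocked clockwise (seen from above) and was turned about 44°, and the gripper holds it level about 78 mm above its seat.

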